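# Find the gauge leaf that fits the front lead screw

### The job

Find out which of the three pitch gauge leaves fits the front lead screw in the cradle: lay a leaf flat on the gauge rest, press its teeth gently against the thread and feel along it until they drop in. Leave the one leaf that seats fully, with no gap between its root line and the crests, meshed square with the front screw on the rest, and have the other two lying flat on the cork mat; never force the teeth (more than 20 N spoils them), and do not disturb the mug, the tin or the tape.

Things in the scene. Friction and masses are not known exactly. Their poses are not given: they have to be found in the camera images.
- cradle: fixed cradle, base plate 248 x 208 mm, with three screws clamped along its y. Origin: on the desk under the middle of the rest; +x points to the screws, away from the robot, z up. The rest is a smooth level steel step, top at z = 22.5 mm, x = -50 to 59, y = -76 to 76 mm, in front of the front screw. Clamp bars at y = +-88 mm, x = 49 to 185 mm, are up to 44 mm high
- thread_mid (a point): middle of the front screw place's axis: cradle x = 75, y = 0, z = 25 mm (mid-height of a leaf on the rest). All crests have radius 14 mm: a fully meshed leaf has its root line at cradle x = 61 mm, touching the crests; a leaf riding on the crests, as a wrong one does wherever it is tried, stops about 3 to 4 mm short of that
- rest_mid (a point): point on the top face of the gauge rest, cradle x = 0, y = 0; a leaf meshed with the front screw has the middle of its handle 8 mm further in x
- mat: flat cork mat, 150 (x) x 240 (y) x 4 mm, fixed on the desk; origin at the centre of its underside; the leaves start side by side on it, 70 mm apart, teeth away from the robot
- screw_1: one of three steel lead screws, trapezoidal thread 28 mm over the crests, 3.5 to 4.5 mm deep, 140 mm long, clamped in the cradle along y, 42 mm apart. Pitches 6, 7 and 8 mm, order not told; any may lie in front. Origin: on the axis, mid-length; where its crests lie is not told and must be felt: teeth enter when within about 1 mm of the grooves' centres
- screw_2: one of three steel lead screws, trapezoidal thread 28 mm over the crests, 3.5 to 4.5 mm deep, 140 mm long, clamped in the cradle along y, 42 mm apart. Pitches 6, 7 and 8 mm, order not told; any may lie in front. Origin: on the axis, mid-length; where its crests lie is not told and must be felt: teeth enter when within about 1 mm of the grooves' centres
- screw_3: one of three steel lead screws, trapezoidal thread 28 mm over the crests, 3.5 to 4.5 mm deep, 140 mm long, clamped in the cradle along y, 42 mm apart. Pitches 6, 7 and 8 mm, order not told; any may lie in front. Origin: on the axis, mid-length; where its crests lie is not told and must be felt: teeth enter when within about 1 mm of the grooves' centres
- leaf_1: steel pitch gauge leaf, 5 mm thick, 80 g, lying flat: comb head 52 mm wide (y), trapezoidal teeth along +x, 3 to 4 mm long (half the pitch), and a handle along -x, 18 mm wide, ending at x = -88 mm, black grip on top (x = -81 to -31 mm, 16 mm high in all). Pitch 6, 7 or 8 mm, not told; all differ. Origin: underside, middle of the root line (straight edge the teeth stand on); z up
- leaf_1_grip (a point): middle of that leaf's handle, 53 mm behind its root line and 10 mm above its underside; taken here from above across its 18 mm width (leaf's y)
- leaf_2: steel pitch gauge leaf, 5 mm thick, 80 g, lying flat: comb head 52 mm wide (y), trapezoidal teeth along +x, 3 to 4 mm long (half the pitch), and a handle along -x, 18 mm wide, ending at x = -88 mm, black grip on top (x = -81 to -31 mm, 16 mm high in all). Pitch 6, 7 or 8 mm, not told; all differ. Origin: underside, middle of the root line (straight edge the teeth stand on); z up
- leaf_2_grip (a point): middle of that leaf's handle, 53 mm behind its root line and 10 mm above its underside; taken here from above across its 18 mm width (leaf's y)
- leaf_3: steel pitch gauge leaf, 5 mm thick, 80 g, lying flat: comb head 52 mm wide (y), trapezoidal teeth along +x, 3 to 4 mm long (half the pitch), and a handle along -x, 18 mm wide, ending at x = -88 mm, black grip on top (x = -81 to -31 mm, 16 mm high in all). Pitch 6, 7 or 8 mm, not told; all differ. Origin: underside, middle of the root line (straight edge the teeth stand on); z up
- leaf_3_grip (a point): middle of that leaf's handle, 53 mm behind its root line and 10 mm above its underside; taken here from above across its 18 mm width (leaf's y)
- mug_desk: white mug, 97 mm high, behind the work; a bystander
- oring_tin: flat round tin, 66 mm across, 24 mm high, near the desk's right edge; a bystander
- tape_roll: roll of tape lying flat, 74 mm across, 25 mm high, near the desk's right edge; a bystander

How it is judged:
By the outcome, as a careful person would: the job done as asked, in the order asked, and still so for the second after the job is handed in, with the robot touching nothing.
It also fails if it takes over 72 s, if anything falls off the work surface, if the arm or the gripper's body presses on something with over 40 N, if the wrist force passes 120 N, or if a joint passes its speed limit or range.

### The arm

A 6-joint arm with a two-finger parallel gripper is mounted at the origin on a cart in front of the work surface, level with it; the furniture and walls round the work are solid. World frame = base frame: x ahead of the robot, y to its left, z up, the work surface at z = 0. Lengths are in mm, angles in rad, forces in N, time in s.
With the tool pointing down it reaches from about 275 to 750 mm from the base axis. Payload 10.2 kg.
Tool frame: the origin (TCP) lies at the centre of the arm's flange, where the gripper is bolted on; the fingertips stand 166 mm ahead of it and the grasp point (between the pads) lies 147 mm ahead of it (r.tips_ahead is the z of the fingertips in the tool frame, in mm); z points along the fingers, y is the line along which they close (so a half turn about z gives the same grasp; the last joint's range is limited). The gripper opens to 88 mm and grips with 3 to 60 N. Pads are 18 mm wide; open, the fingers measure 123 mm over their backs; the gripper's body (75 mm by 187 mm) begins 45 mm behind the grasp point.
Start: joints at [1.087, 0.313, 1.498, -0, 1.331, -0.223], TCP at [135.386, 507.25, 404.72] pointing down, gripper open.
Joint ranges: [-2.94, 2.94], [-0.97, 2.17], [0.19, 2.56], [-1.23, 4.37], [0.02, 3.11], [-2.88, 2.88]. Speed limits (rad/s): [2.39, 2.39, 3.01, 3.14, 3.14, 3.14].

### API

Orientations are given as a rotation vector (axis times angle).
In Python, from station import r gives the robot as it stands.
- The arm moves only by the tool play_rows, never from a script. Its argument "plan" is a list of rows, each a list of 3 entries, a list of its own where there are three numbers: the shift along the tool's x, y, z as a fraction of full scale, then the turn, a rotation vector about the tool's x, y, z as a fraction of full scale, then the finger opening in mm, from 0 to 88.1. A call has 1 to 5 rows; each row shifts and turns the commanded pose from where the row before left it, along the tool's axes as they then stand; what a row does not reach is not made up. Full scale, the value 1, is 0.5 m for a shift and 45 degrees for a turn. A row lasts 1/10 s, in which the tool goes at most 50 mm and 8.59 degrees, less where a joint would pass 70% of its speed; a pose out of reach is approached as far as the arm can. A call with a number of a shift or a turn outside -1 to 1 is refused whole. A call with a gripper value outside its range is refused whole. The fingers move at their own pace and stop on an object; the grip force is fixed at half the most. Time passes only in rows, so rows that do not move let the fingers close. It gives the time, the measured TCP pose, the force, the opening and the grip force at its end, in the units of the state.
- r.observe(): the state, without advancing time (a new reading comes with each control period).
- r.snapshot(name): name is "scene" or "top" or "wrist"; returns a dict with "image" (384x512x3 uint8, red, green, blue), "mtx" (3x3 intrinsics, pixels), "xyz" and "rotation" of the camera in the world. Camera axes: x right, y up, looking along -z (the intrinsics and any distortion apply to the point x, -y, -z); pixel columns grow to the right and rows downward; lengths in mm; the calibration is good to about 2 mm. A picture is of the moment at which its call begins. There is no depth.
- r.close_job(): hands the job in; it is judged then, once.
The state is a dict: "t": time; "qpos": joint angles; "joint_vel": joint speeds; "effort": joint torques, N m; "tcp_pos": TCP position; "eef_rot": TCP orientation; "force": force on the tool from outside, world axes, zero at the start; "ft_torque": the same for the moment, N m; "gripper_width": opening from 0.0 (shut) to 1.0 (fully open); "finger_force": force on a finger pad.
Only numpy, scipy, OpenCV 4.12 (cv2) and the standard library are available. Lean on these libraries where they do the work, as an engineer would, in place of code of your own. Each camera call takes 0.05 s, during which the arm holds its last target. There are 200 camera calls.

## Working session

There is one attempt and no reset: what is moved stays moved. The work goes in short steps, Python scripts to look and compute and a tool call to move; the robot and the scene stay as the last step left them, time stands still between calls to the robot, and variables do not carry over. Pictures are saved under pics/ and viewed, at most 10 in all, crops included, and the job is handed in when it is done.

Besides the shell and the picture viewer there is one more tool, called by a JSON object that holds its "name" and its "arguments", one argument or row to a line. play_rows: Moves the arm, as the interface text tells. Its arguments: {"type":"object","properties":{"plan":{"type":"array","items":{"type":"array"}}},"required":["plan"]}

```bash
ls; mkdir -p pics; python3 - <<'E'
from station import r
import cv2,numpy as np
o=r.observe(); print({k:np.round(v,3).tolist() for k,v in o.items()})
ims=[]
for n in ("scene","top","wrist"):
    s=r.snapshot(n); print(n,np.round(s["mtx"],1).tolist(),np.round(s["xyz"],1),np.round(s["rotation"],3).tolist())
    np.savez(f"pics/{n}0.npz",**s); ims.append(s["image"][:,:,::-1])
c=np.zeros((768,1024,3),np.uint8)
c[:384,:512]=ims[0];c[:384,512:]=ims[1];c[384:,:512]=ims[2]
cv2.imwrite("pics/a.png",cv2.resize(c,(800,600),interpolation=cv2.INTER_AREA))
cv2.imwrite("pics/top0.png",cv2.resize(ims[1],(768,576),interpolation=cv2.INTER_CUBIC))
E
```

```text
pics
{'t': 0.0, 'qpos': [1.087, 0.313, 1.498, -0.0, 1.331, -0.223], 'joint_vel': [-0.002, -0.0, 0.001, -0.001, 0.001, -0.001], 'effort': [-0.0, -40.222, -25.227, 0.069, 0.035, -0.0], 'tcp_pos': [135.36, 507.198, 404.195], 'eef_rot': [-0.408, -3.115, 0.002], 'force': [-0.291, 0.313, -0.076], 'ft_torque': [0.019, 0.058, -0.037], 'finger_force': 0.0, 'gripper_width': 0.997}
scene [[415.2, 0.0, 257.9], [0.0, 415.2, 191.1], [0.0, 0.0, 1.0]] [-354.7 -665.5  740.8] [0.926, -0.515, -0.904]
top [[463.6, 0.0, 257.3], [0.0, 463.6, 189.9], [0.0, 0.0, 1.0]] [ 430.3  -55.4 1406.5] [0.117, -0.107, -1.557]
wrist [[285.5, 0.0, 253.3], [0.0, 285.5, 195.1], [0.0, 0.0, 1.0]] [ 63.7 525.6 383.8] [-0.249, -0.19, 1.3]
```

View pics/a.png

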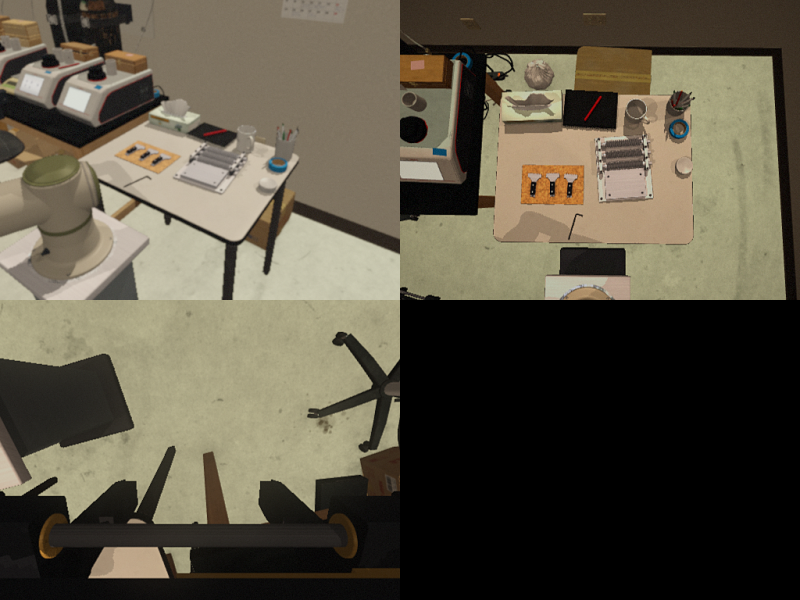

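View pics/top0.png

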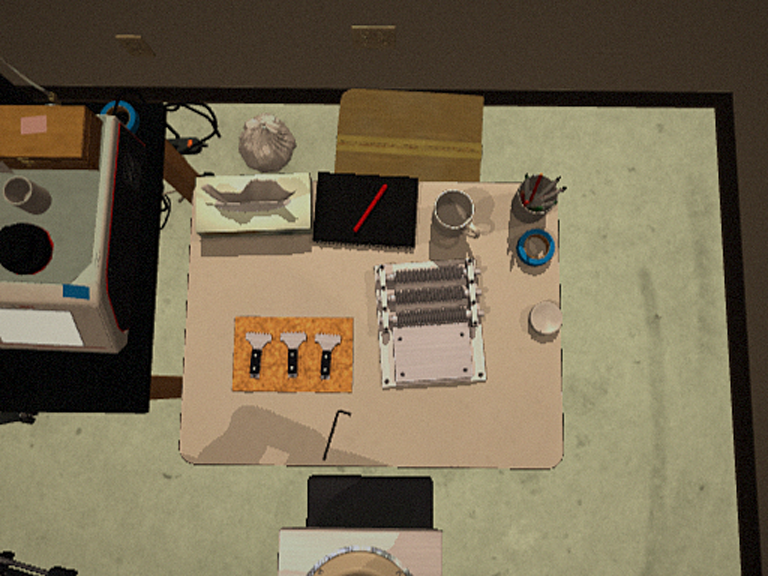

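The scene shows three leaves on the cork mat at (258/292/327, 353) in the enlarged top view, and the cradle centred near (432, 325). The bystanders lie right and behind.

```bash
cat > h.py <<'E'
import numpy as np, cv2
from scipy.spatial.transform import Rotation as R
def ray(s,uv):
    uv=np.atleast_2d(uv).astype(float); K=s["mtx"]
    d=np.c_[(uv[:,0]-K[0,2])/K[0,0],-(uv[:,1]-K[1,2])/K[1,1],-np.ones(len(uv))]
    return np.array(s["xyz"]),R.from_rotvec(s["rotation"]).apply(d)
def onz(s,uv,z):
    o,d=ray(s,uv); return o+d*((z-o[2])/d[:,2])[:,None]
def proj(s,p):
    c=R.from_rotvec(s["rotation"]).inv().apply(np.atleast_2d(p)-s["xyz"]); K=s["mtx"]
    return np.c_[K[0,0]*c[:,0]/-c[:,2]+K[0,2],K[1,1]*-c[:,1]/-c[:,2]+K[1,2]]
def two(s1,u1,s2,u2):
    o1,d1=ray(s1,u1);o2,d2=ray(s2,u2);d1,d2=d1[0],d2[0]
    t=np.linalg.lstsq(np.c_[d1,-d2],o2-o1,rcond=None)[0]
    a,b=o1+t[0]*d1,o2+t[1]*d2
    return (a+b)/2,np.linalg.norm(a-b)
def shift(o,tgt,maxmm=500):
    "tool-frame fraction of a world move"
    return R.from_rotvec(o["eef_rot"]).inv().apply(np.array(tgt)-o["tcp_pos"])/500
E
python3 - <<'E'
from h import *
s=dict(np.load("pics/top0.npz"))
k=384/576
names=dict(l1=(258,353,14),l2=(292,353,14),l3=(327,353,14),h1=(258,336,5),h3=(328,336,5),matUL=(234,317,4),matUR=(353,317,4),matBL=(232,391,4),matBR=(353,391,4),
 platBL=(383,387,8),platBR=(486,381,8),restTL=(392,330,22.5),restTR=(470,326,22.5),restBL=(395,380,22.5),restBR=(473,377,22.5),mug=(455,210,97),tin=(545,318,24),tape=(536,247,25))
for n,(u,v,z) in names.items(): print(n,np.round(onz(s,(u*k,v*k),z)[0],0))
s=dict(np.load("pics/wrist0.npz"))
from station import r
o=r.observe(); T=R.from_rotvec(o["eef_rot"])
print("cam in tool",T.inv().apply(s["xyz"]-o["tcp_pos"]),(T.inv()*R.from_rotvec(s["rotation"])).as_matrix().round(3).tolist(), T.as_matrix().round(3).tolist())
E
```

```text
l1 [490. 209.  14.]
l2 [491. 141.  14.]
l3 [491.  71.  14.]
h1 [524. 212.   5.]
h3 [526.  70.   5.]
matUL [562. 262.   4.]
matUR [565.  21.   4.]
matBL [414. 260.   4.]
matBR [417.  18.   4.]
platBL [426. -42.   8.]
platBR [ 440. -247.    8.]
restTL [538. -58.  22.]
restTR [ 548. -214.   22.]
restBL [440. -65.  22.]
restBR [ 447. -219.   22.]
mug [ 766. -178.   97.]
tin [ 565. -363.   24.]
tape [ 709. -348.   25.]
cam in tool [74.00955227 -0.7314052  20.50554894] [[-0.0, 0.958, 0.287], [1.0, 0.0, -0.0], [-0.0, 0.287, -0.958]] [[-0.966, 0.258, -0.0], [0.258, 0.966, -0.001], [0.0, -0.001, -1.0]]
```

{"name": "play_rows", "arguments": {
  "plan": [
    [[-0.079,-0.061,0],[0,0,-0.167],40],
    [[-0.071,-0.07,0],[0,0,-0.167],40],
    [[-0.061,-0.079,0],[0,0,0],40],
    [[-0.061,-0.079,0],[0,0,0],40],
    [[-0.061,-0.079,0],[0,0,0],40]
  ]
}}

```text
t: 0.65
tcp_pos: [285.3, 310.3, 404.7]
eef_rot: [0.012, 3.141, 0.0]
force: [1.1, 1.2, -0.7]
gripper_width: 0.572
finger_force: 0.0
```

{"name": "play_rows", "arguments": {
  "plan": [
    [[-0.061,-0.075,0.025],[0,0,0],40],
    [[-0.061,-0.075,0.025],[0,0,0],40],
    [[-0.061,-0.075,0.025],[0,0,0],40],
    [[-0.051,-0.06,0.025],[0,0,0],40],
    [[0,0,0],[0,0,0],40]
  ]
}}

```text
t: 1.15
tcp_pos: [402.4, 165.7, 353.3]
eef_rot: [-0.021, -3.139, 0.001]
force: [-0.4, -0.5, -0.4]
gripper_width: 0.453
finger_force: 0.0
```

```bash
python3 - <<'E'
from station import r
from h import *
s=r.snapshot("wrist"); np.savez("pics/w1.npz",**s); cv2.imwrite("pics/w1.png",cv2.resize(s["image"][:,:,::-1],(768,576),interpolation=cv2.INTER_CUBIC))
o=r.observe(); print(o["t"],o["tcp_pos"],o["eef_rot"],o["force"])
E
```

```text
1.2 [401.28205761 167.21681458 354.00464873] [-1.88184787e-02 -3.13956538e+00  3.07144392e-04] [0.06150691 0.11488192 0.23541783]
```

View pics/w1.png

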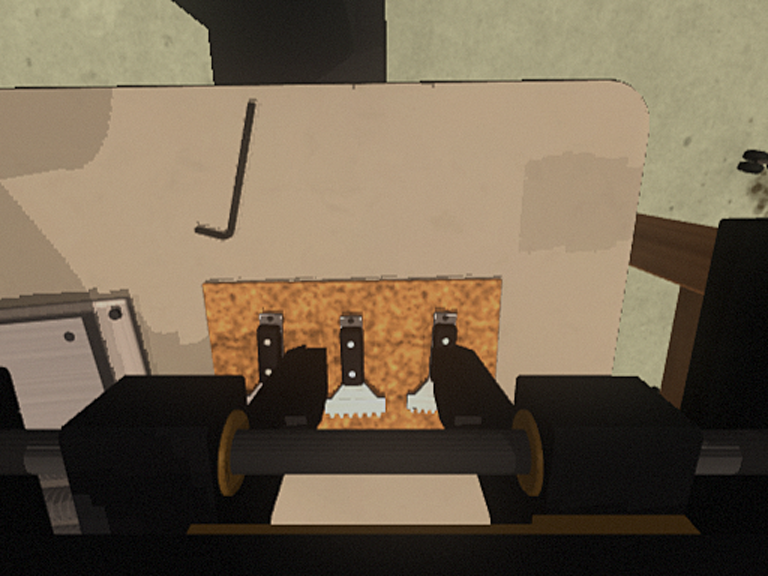

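Wrist view, upside down (top of image is the robot side): leaves 3, 2, 1 at (268,350), (351,355), (445,335). The gripper hides the lower part, so I move forward to get leaves and screw in the clear half.

{"name": "play_rows", "arguments": {
  "plan": [
    [[-0.073,-0.049,0.025],[0,0,0],40],
    [[-0.073,-0.049,0.025],[0,0,0],40],
    [[-0.073,-0.049,0.025],[0,0,0],40],
    [[-0.073,-0.049,0.025],[0,0,0],40],
    [[-0.073,-0.049,0.025],[0,0,0],40]
  ]
}}

```text
t: 1.7
tcp_pos: [583.0, 45.0, 292.2]
eef_rot: [0.011, 3.141, 0.0]
force: [0.8, 0.5, 0.1]
gripper_width: 0.453
finger_force: 0.0
```

{"name": "play_rows", "arguments": {
  "plan": [
    [[-0.073,-0.049,0.025],[0,0,0],40],
    [[0,0,0],[0,0,0],40],
    [[0,0,0],[0,0,0],40]
  ]
}}

```text
t: 2.0
tcp_pos: [618.1, 20.9, 279.4]
eef_rot: [-0.012, -3.14, -0.001]
force: [-0.7, -0.0, 0.4]
gripper_width: 0.453
finger_force: 0.0
```

```bash
cat > snap.py <<'E'
import sys
from station import r
from h import *
n=sys.argv[1]
s=r.snapshot("wrist"); o=r.observe(); np.savez(f"pics/{n}.npz",tcp=o["tcp_pos"],rot=o["eef_rot"],**s); cv2.imwrite(f"pics/{n}.png",cv2.resize(s["image"][:,:,::-1],(768,576),interpolation=cv2.INTER_CUBIC))
print(o["t"],o["tcp_pos"].round(1),o["eef_rot"].round(4),o["force"].round(1),o["qpos"].round(2))
E
python3 snap.py w2
```

```text
2.05 [617.7  21.3 280.2] [-1.0900e-02 -3.1413e+00 -5.0000e-04] [1.1 0.8 0.3] [-0.15  0.63  1.35  0.    1.16 -1.72]
```

{"name": "play_rows", "arguments": {
  "plan": [
    [[0,0.08,0],[0,0,0],40],
    [[0,0.08,0],[0,0,0],40],
    [[0,0,0],[0,0,0],40],
    [[0,0,0],[0,0,0],40]
  ]
}}

```text
t: 2.45
tcp_pos: [618.1, 101.4, 280.8]
eef_rot: [0.008, 3.141, -0.0]
force: [-0.3, -0.6, 0.3]
gripper_width: 0.454
finger_force: 0.0
```

```bash
python3 snap.py w3
```

```text
2.5 [618.3 100.2 280.7] [ 1.0900e-02  3.1407e+00 -4.0000e-04] [ 0.2 -0.5 -0. ] [-0.03  0.64  1.32 -0.    1.17 -1.59]
```

View pics/w2.png

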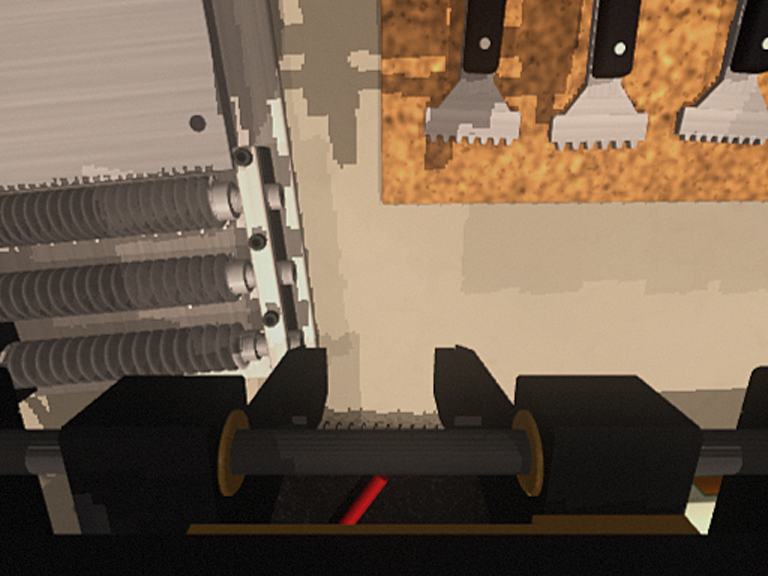

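{"name": "play_rows", "arguments": {
  "plan": [
    [[0.06,0.05,0],[0,0,0],40],
    [[0.056,0.05,0],[0,0,0],40],
    [[0,0,0],[0,0,0],40],
    [[0,0,0],[0,0,0],40]
  ]
}}

```text
t: 2.9
tcp_pos: [561.2, 149.7, 280.5]
eef_rot: [0.013, 3.14, -0.0]
force: [0.5, 0.5, -0.2]
gripper_width: 0.454
finger_force: 0.0
```

```bash
python3 snap.py w4
```

```text
2.95 [561.7 149.3 280.3] [ 1.4300e-02  3.1404e+00 -3.0000e-04] [-0.1 -0.2 -0. ] [ 0.06  0.55  1.48 -0.    1.11 -1.5 ]
```

{"name": "play_rows", "arguments": {
  "plan": [
    [[0,-0.08,0],[0,0,0],40],
    [[0,-0.08,0],[0,0,0],40],
    [[0,0,0],[0,0,0],40],
    [[0,0,0],[0,0,0],40]
  ]
}}

```text
t: 3.35
tcp_pos: [561.2, 68.7, 279.8]
eef_rot: [0.018, 3.141, 0.0]
force: [0.2, 0.5, -1.0]
gripper_width: 0.454
finger_force: 0.0
```

```bash
python3 snap.py w5
```

```text
3.4 [561.1  69.7 279.8] [1.5300e-02 3.1413e+00 2.0000e-04] [-0.4  0.6 -0.2] [-0.08  0.52  1.53  0.    1.09 -1.64]
```

{"name": "play_rows", "arguments": {
  "plan": [
    [[-0.04,-0.09,0],[0,0,0],40],
    [[-0.04,-0.09,0],[0,0,0],40],
    [[-0.04,-0.09,0],[0,0,0],40],
    [[-0.04,-0.09,0],[0,0,0],40],
    [[0,0,0],[0,0,0],40]
  ]
}}

```text
t: 3.9
tcp_pos: [640.5, -114.8, 279.2]
eef_rot: [0.019, 3.14, -0.002]
force: [-0.5, 0.8, -1.4]
gripper_width: 0.458
finger_force: 0.0
```

{"name": "play_rows", "arguments": {
  "plan": [
    [[0,0,0],[0,0,0],40]
  ]
}}

```text
t: 4.0
tcp_pos: [639.4, -110.3, 279.2]
eef_rot: [-0.014, -3.141, -0.001]
force: [-0.4, 0.7, -0.3]
gripper_width: 0.454
finger_force: 0.0
```

```bash
python3 snap.py w6; python3 - <<'E'
import cv2,numpy as np
a=np.load("pics/w4.npz")["image"][:,:,::-1]; b=np.load("pics/w5.npz")["image"][:,:,::-1]; c=np.load("pics/w6.npz")["image"][:,:,::-1]
im=np.zeros((1152,1024,3),np.uint8)
im=np.vstack([np.hstack([a[:230],b[:230]]),cv2.resize(c[:230],(1024,460),interpolation=cv2.INTER_CUBIC)])
print(im.shape); cv2.imwrite("pics/m1.png",cv2.resize(im,(800,539),interpolation=cv2.INTER_AREA))
E
```

```text
4.05 [ 639.2 -109.4  279.4] [-1.1700e-02 -3.1409e+00 -9.0000e-04] [-0.6  0.1  0.7] [-0.35  0.69  1.24  0.    1.21 -1.91]
(690, 1024, 3)
```

View pics/m1.png

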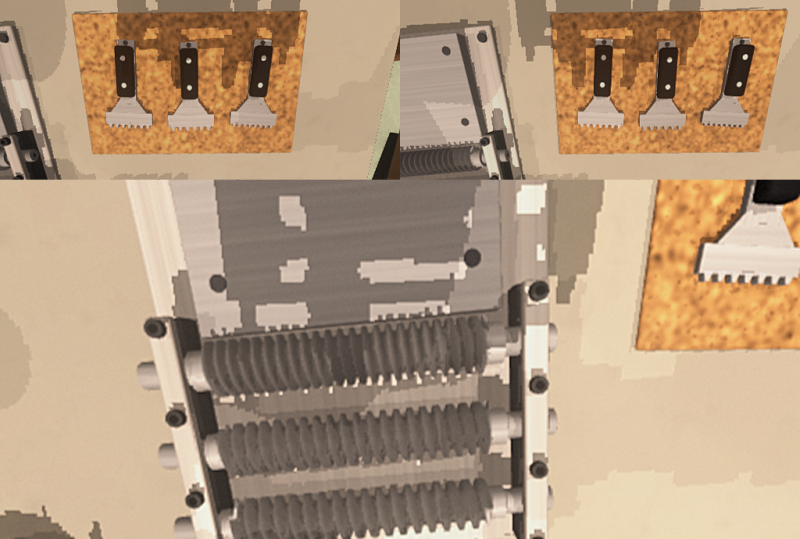

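The combined picture shows all three leaves whole in both mat views, and (below) the front screw at rows 320–390 with the rest holes at (218,284) and (472,257). I'll measure leaf and cradle poses and pitches.

```bash
cat > meas.py <<'E'
from h import *
L=lambda n:dict(np.load(f"pics/{n}.npz"))
w2,w4,w5,w6=L("w2"),L("w4"),L("w5"),L("w6")
def rivets(s,boxes):
    g=cv2.cvtColor(s["image"],cv2.COLOR_RGB2GRAY); out=[]
    for (u0,v0,u1,v1) in boxes:
        c=g[v0:v1,u0:u1]; m=(c<60).astype(np.uint8)
        n,lab,st,ce=cv2.connectedComponentsWithStats(m); i=1+st[1:,4].argmax()
        f=(lab==i).astype(np.uint8); cs,_=cv2.findContours(f,cv2.RETR_EXTERNAL,cv2.CHAIN_APPROX_NONE)
        full=np.zeros_like(f); cv2.drawContours(full,cs,-1,1,-1)
        w=np.where((full>0)&(f==0),np.clip(c.astype(float)-40,0,None),0)
        n,lab,st,_=cv2.connectedComponentsWithStats((w>0).astype(np.uint8),connectivity=8)
        p=[]
        for j in 1+np.argsort(-st[1:,4])[:2]:
            ys,xs=np.where(lab==j); ww=w[ys,xs]; p.append((u0+(xs*ww).sum()/ww.sum(),v0+(ys*ww).sum()/ww.sum()))
        out.append(sorted(p,key=lambda q:q[1])); 
    return out
b=lambda l,off:[tuple(int((x-(off if i%2==0 else 0))*1.28) for i,x in enumerate(q)) for q in l]
A=rivets(w4,b([(108,42,142,102),(176,42,205,104),(242,40,275,104)],0))
B=rivets(w5,b([(588,40,618,102),(652,40,682,104),(720,38,760,104)],400))
for n,p,q in zip((3,2,1),A,B):
    P=[two(w4,p[i],w5,q[i]) for i in (0,1)]
    print("leaf",n,np.round(p,1).tolist(),np.round(q,1).tolist(),[(x.round(1).tolist(),round(e,1)) for x,e in P])
    for s,pp in((w4,p),(w5,q)):
        X=onz(s,pp,20); d=X[1]-X[0]; print("   z20",X.mean(0).round(1),"len",np.linalg.norm(d).round(1),"yaw",np.degrees(np.arctan2(d[1],d[0])).round(2))
def dark(s,uv,rad=7):
    g=cv2.cvtColor(s["image"],cv2.COLOR_RGB2GRAY).astype(float); u,v=int(uv[0]),int(uv[1])
    c=g[v-rad:v+rad+1,u-rad:u+rad+1]; m=np.clip(0.5*(np.median(c)+c.min())-c,0,None)
    ys,xs=np.mgrid[-rad:rad+1,-rad:rad+1]; return (u+(m*xs).sum()/m.sum(),v+(m*ys).sum()/m.sum())
f=lambda u,v:(u*.64,(v-180)*.64)
hl,hr=dark(w6,f(218,284)),dark(w6,f(472,257)); hr5=dark(w5,(83.2,156)); hb5=dark(w5,(60,64)); hr2=dark(w2,(131.5,82))
print("holes",hl,hr,hr5,hb5,hr2); print("hr 3d",two(w6,hr,w2,hr2),two(w6,hr,w5,hr5))
H=onz(w6,[hl,hr],22.5);H5=onz(w5,[hr5,hb5],22.5);print(H.round(1),H5.round(1)); 
d=H[1]-H[0];print("yaw front",np.degrees(np.arctan2(-d[0],d[1])),np.linalg.norm(d)); d=H5[0]-H5[1];print("yaw side",np.degrees(np.arctan2(d[1],d[0])),np.linalg.norm(d))
BL=[dark(w6,f(*p)) for p in((155,328),(175,418),(195,499))];BR=[dark(w6,f(*p)) for p in((538,290),(540,384),(539,469))]
X=onz(w6,BL+BR,46);print(X.round(1)); M=(X[:3]+X[3:])/2; d=X[3:]-X[:3];print("mids",M.round(1),np.degrees(np.arctan2(-d[:,0],d[:,1])),np.linalg.norm(d,axis=1))
br2=dark(w2,(244/1.5,157/1.5));print("bolt 3d",two(w6,BR[0],w2,br2))
E
python3 meas.py
```

```text
leaf 3 [[156.4, 74.0], [158.2, 108.9]] [[260.2, 73.2], [258.6, 108.2]] [([460.3, 74.6, 20.4], np.float64(0.0)), ([486.2, 73.2, 20.1], np.float64(0.0))]
   z20 [473.3  73.8  20. ] len 26.0 yaw -2.81
   z20 [473.2  73.9  20. ] len 26.0 yaw -3.07
leaf 2 [[241.2, 77.6], [242.1, 111.8]] [[344.7, 76.5], [342.4, 111.0]] [([463.4, 140.4, 19.8], np.float64(0.0)), ([489.1, 140.6, 19.9], np.float64(0.0))]
   z20 [476.2 140.5  20. ] len 25.7 yaw 0.37
   z20 [476.2 140.5  20. ] len 25.7 yaw 0.48
leaf 1 [[337.2, 74.3], [332.8, 108.7]] [[441.5, 72.5], [433.7, 107.5]] [([461.5, 215.2, 20.0], np.float64(0.3)), ([487.3, 213.7, 19.9], np.float64(0.0))]
   z20 [474.5 214.5  20. ] len 25.6 yaw -3.48
   z20 [474.3 214.4  20. ] len 26.0 yaw -3.54
holes (np.float64(139.36923076923077), np.float64(65.79384615384615)) (np.float64(301.4529132791328), np.float64(49.66971544715447)) (np.float64(82.83434991974318), np.float64(155.66902086677368)) (np.float64(58.452841845140036), np.float64(64.48970345963757)) (np.float64(131.2113347457627), np.float64(81.69367937853107))
hr 3d (array([522.30410695, -73.54787532,  21.76629147]), np.float64(0.09732594512526649)) (array([522.38400529, -73.57375057,  21.96325364]), np.float64(0.009807423471497321))
[[ 532.5 -196.5   22.5]
 [ 522.5  -73.7   22.5]] [[522.3 -73.3  22.5]
 [452.6 -79.1  22.5]]
yaw front 4.654752029312258 123.28484290566989
yaw side 4.766245127020726 69.94418902216167
[[ 554.4 -217.1   46. ]
 [ 594.5 -214.3   46. ]
 [ 635.3 -212.1   46. ]
 [ 540.   -48.4   46. ]
 [ 580.5  -45.    46. ]
 [ 621.2  -41.3   46. ]]
mids [[ 547.2 -132.7   46. ]
 [ 587.5 -129.7   46. ]
 [ 628.3 -126.7   46. ]] [4.89250453 4.73416408 4.71420483] [169.28635787 169.83897796 171.35166789]
bolt 3d (array([539.38964247, -46.21984045,  38.67831361]), np.float64(0.5496795730563848))
```

```bash
cat > rect.py <<'E'
from h import *
L=lambda n:dict(np.load(f"pics/{n}.npz"))
w2,w4,w5,w6=L("w2"),L("w4"),L("w5"),L("w6")
def rect(s,o,yaw,xr,yr,z,k=4):
    c,sn=np.cos(yaw),np.sin(yaw); xs=np.arange(*xr,1/k); ys=np.arange(*yr,1/k)
    X,Y=np.meshgrid(xs,ys,indexing="ij"); P=np.c_[(o[0]+c*X-sn*Y).ravel(),(o[1]+sn*X+c*Y).ravel(),np.full(X.size,z)]
    uv=proj(s,P).astype(np.float32).reshape(*X.shape,2)
    return cv2.remap(s["image"],uv[...,0],uv[...,1],cv2.INTER_CUBIC)[:,:,::-1].copy()
yc=np.radians(4.72); ex=np.array([np.cos(yc),np.sin(yc)]); O=np.array([527.5,-135.1])-40*ex
S=rect(w6,O,yc,(45,110),(-80,80),25)
S2=rect(w6,O,yc,(45,110),(-80,80),39)
leaves={3:(473.3,73.9,-2.94),2:(476.2,140.5,.42),1:(474.4,214.4,-3.5)}
ims=[]
for n,(x,y,a) in leaves.items():
    s=w4; a=np.radians(a); o=np.array([x,y])+56*np.array([np.cos(a),np.sin(a)])
    im=rect(s,o,a,(-15,10),(-30,30),9,5); ims.append(im); print(im.shape)
    g=cv2.cvtColor(im,cv2.COLOR_BGR2GRAY).astype(float); sat=cv2.cvtColor(im,cv2.COLOR_BGR2HSV)[...,1]
    best=[]
    for row in range(60,105,2):
        p=sat[row-2:row+3,25:275].mean(0).astype(float); p=(p-p.mean())*np.hanning(len(p)); 
        fr={q:abs((p*np.exp(2j*np.pi*np.arange(len(p))/5/q)).sum()) for q in np.arange(5,9.6,.1)}
        q=max(fr,key=fr.get); best.append((fr[q],round(q,1),row/5-15))
    print(n,sorted(best)[-3:])
if __name__=="__main__":
    for nm,off in (("front",75),("mid",117),("back",159)):
      for z in(39,):
        T=rect(w6,O,yc,(off-3,off+3),(-60,60),z); p=T.mean((0,2)); p=p-cv2.GaussianBlur(p[None].astype(np.float32),(0,0),25)[0]; p=p*np.hanning(len(p))
        fr={round(q,2):abs((p*np.exp(2j*np.pi*np.arange(len(p))/4/q)).sum()) for q in np.arange(5,9.6,.05)}
        print(nm,sorted(fr,key=fr.get)[-3:])
    out=np.vstack([np.hstack([cv2.resize(i,(220,92)) for i in ims]+[np.zeros((92,0,3),np.uint8)]).copy()[:,:640], S[:,:640], S2[:,:640]])
    for r_ in range(0,65,5): cv2.putText(out,str(45+r_),(0,92+r_*4+4),0,.35,(0,0,255),1); cv2.putText(out,str(45+r_),(600,352+r_*4+4),0,.35,(0,0,255),1)
    print(out.shape); cv2.imwrite("pics/rect.png",out[:600])
E
python3 rect.py
```

```text
(125, 300, 3)
3 [(np.float64(4690.107375148687), np.float64(6.9), 1.0), (np.float64(4728.532234748315), np.float64(6.9), 1.8000000000000007), (np.float64(4754.972309379701), np.float64(6.9), 1.3999999999999986)]
(125, 300, 3)
2 [(np.float64(4708.475702768782), np.float64(8.0), 0.5999999999999996), (np.float64(4795.474383666344), np.float64(8.0), 1.3999999999999986), (np.float64(5014.749869608144), np.float64(8.0), 1.0)]
(125, 300, 3)
1 [(np.float64(4646.248403262069), np.float64(6.0), 1.8000000000000007), (np.float64(4866.730213347448), np.float64(6.0), 1.0), (np.float64(4887.861658646336), np.float64(6.0), 1.3999999999999986)]
front [np.float64(5.85), np.float64(5.95), np.float64(5.9)]
mid [np.float64(6.8), np.float64(6.9), np.float64(6.85)]
back [np.float64(7.9), np.float64(7.8), np.float64(7.85)]
(612, 640, 3)
```

View pics/rect.png

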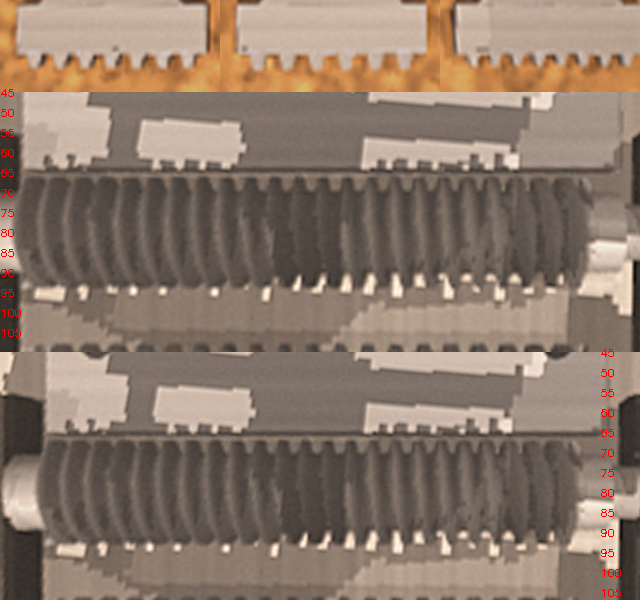

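Measured: heights check out (grips at 20 mm, rest at 22 mm). The pitches read clearly as front screw 6, middle 7, back 8, and leaf 1 = 6, leaf 2 = 8, leaf 3 = 7. Leaf 1 is the candidate, and the seat will confirm it.

```bash
cat > go.py <<'E'
import sys
from station import r
from h import *
x,y,z,yaw=map(float,sys.argv[1:5])   # yaw (deg) = heading of -tool x
o=r.observe(); T=R.from_rotvec(o["eef_rot"]); M=T.as_matrix()
cur=np.degrees(np.arctan2(-M[1,0],-M[0,0]))
d=T.inv().apply(np.array([x,y,z])-o["tcp_pos"])
print("t",round(o["t"],2),"tcp",o["tcp_pos"].round(1),"F",o["force"].round(1),"cur yaw",cur.round(2),"tool z",M[:,2].round(4),"w",round(o["gripper_width"]*88.1,1))
dy=yaw-cur; a=np.radians(dy); W=np.array([x,y,z])-o["tcp_pos"]
print("shift frac before turn",(d/500).round(4),"norm mm",np.linalg.norm(d).round(1),"turn frac z",round(-dy/45,4))
Rn=R.from_euler("z",dy,degrees=True)*T; print("after turn shift",(Rn.inv().apply(W)/500).round(4))
E
python3 go.py 477.4 214.2 230 -3.5
```

```text
t 4.05 tcp [ 639.2 -109.4  279.4] F [-0.6  0.1  0.7] cur yaw -0.43 tool z [-7.e-04  6.e-04 -1.e+00] w 39.9
shift frac before turn [0.3284 0.6446 0.0994] norm mm 365.1 turn frac z 0.0683
after turn shift [0.3625 0.6261 0.0995]
```

{"name": "play_rows", "arguments": {
  "plan": [
    [[0.041,0.08,0.01],[0,0,0.07],40],
    [[0.045,0.078,0.012],[0,0,0],40],
    [[0.045,0.078,0.012],[0,0,0],40],
    [[0.045,0.078,0.012],[0,0,0],40],
    [[0.045,0.078,0.012],[0,0,0],40]
  ]
}}

```text
t: 4.55
tcp_pos: [537.2, 94.2, 251.0]
eef_rot: [0.096, 3.14, 0.0]
force: [-0.4, 0.8, -0.0]
gripper_width: 0.454
finger_force: 0.0
```

{"name": "play_rows", "arguments": {
  "plan": [
    [[0.045,0.078,0.012],[0,0,0],40],
    [[0.045,0.078,0.012],[0,0,0],40],
    [[0.045,0.078,0.012],[0,0,0],40],
    [[0,0,0],[0,0,0],40],
    [[0,0,0],[0,0,0],40]
  ]
}}

```text
t: 5.05
tcp_pos: [478.1, 213.7, 233.1]
eef_rot: [0.094, 3.14, -0.0]
force: [0.5, -0.4, -0.3]
gripper_width: 0.449
finger_force: 0.0
```

```bash
python3 go.py 477.4 214.2 172 -3.5
```

```text
t 5.05 tcp [478.1 213.7 233.1] F [ 0.5 -0.4 -0.3] cur yaw -3.41 tool z [ 3.e-04 -0.e+00 -1.e+00] w 39.6
shift frac before turn [0.0015 0.001  0.1222] norm mm 61.1 turn frac z 0.0019
after turn shift [0.0015 0.001  0.1222]
```

{"name": "play_rows", "arguments": {
  "plan": [
    [[0.001,0,0.06],[0,0,0],40],
    [[0,0.001,0.045],[0,0,0],40],
    [[0,0,0.016],[0,0,0],40],
    [[0,0,0],[0,0,0],40],
    [[0,0,0],[0,0,0],10]
  ]
}}

```text
t: 5.55
tcp_pos: [479.1, 212.4, 173.2]
eef_rot: [0.1, 3.139, 0.0]
force: [-0.5, 0.1, -0.0]
gripper_width: 0.386
finger_force: 0.0
```

{"name": "play_rows", "arguments": {
  "plan": [
    [[0,0,0],[0,0,0],10],
    [[0,0,0],[0,0,0],10],
    [[0,0,0],[0,0,0],10],
    [[0,0,0],[0,0,0],10]
  ]
}}

```text
t: 5.95
tcp_pos: [478.9, 212.7, 173.0]
eef_rot: [0.099, 3.139, 0.0]
force: [-0.8, -0.4, 6.2]
gripper_width: 0.202
finger_force: 30.0
```

{"name": "play_rows", "arguments": {
  "plan": [
    [[0,0,-0.04],[0,0,0],10],
    [[0,0,-0.08],[0,0,-0.09],10],
    [[0.004,-0.088,0],[0,0,-0.09],10],
    [[0.004,-0.088,0],[0,0,0],10],
    [[0.004,-0.088,0],[0,0,0],10]
  ]
}}

```text
t: 6.45
tcp_pos: [479.5, 79.3, 232.6]
eef_rot: [-0.124, 3.139, -0.0]
force: [0.8, -0.6, -2.2]
gripper_width: 0.198
finger_force: 30.0
```

{"name": "play_rows", "arguments": {
  "plan": [
    [[0.004,-0.088,0],[0,0,0],10],
    [[0.004,-0.088,0],[0,0,0],10],
    [[0.004,-0.088,0],[0,0,0],10],
    [[0.004,-0.088,0],[0,0,0],10],
    [[0,0,0],[0,0,0],10]
  ]
}}

```text
t: 6.95
tcp_pos: [485.7, -99.7, 232.4]
eef_rot: [-0.115, 3.138, -0.002]
force: [0.3, 0.4, -0.8]
gripper_width: 0.203
finger_force: 30.0
```

{"name": "play_rows", "arguments": {
  "plan": [
    [[0,0,0],[0,0,0],10]
  ]
}}

```text
t: 7.05
tcp_pos: [485.4, -96.0, 232.1]
eef_rot: [0.12, -3.139, -0.001]
force: [-0.5, 1.2, -0.7]
gripper_width: 0.201
finger_force: 30.0
```

```bash
python3 go.py 492.1 -138 200 4.72; python3 snap.py w7
```

```text
t 7.05 tcp [485.4 -96.  232.1] F [-0.5  1.2 -0.7] cur yaw 4.36 tool z [-5.e-04  4.e-04 -1.e+00] w 17.7
shift frac before turn [-0.007  -0.0847  0.0642] norm mm 53.3 turn frac z -0.0079
after turn shift [-0.0065 -0.0848  0.0642]
7.1 [485.4 -95.1 232.1] [ 1.2220e-01 -3.1386e+00 -7.0000e-04] [-1.4  0.7 -0.7] [-0.43  0.46  1.79  0.    0.89 -2.08]
```

View pics/w7.png

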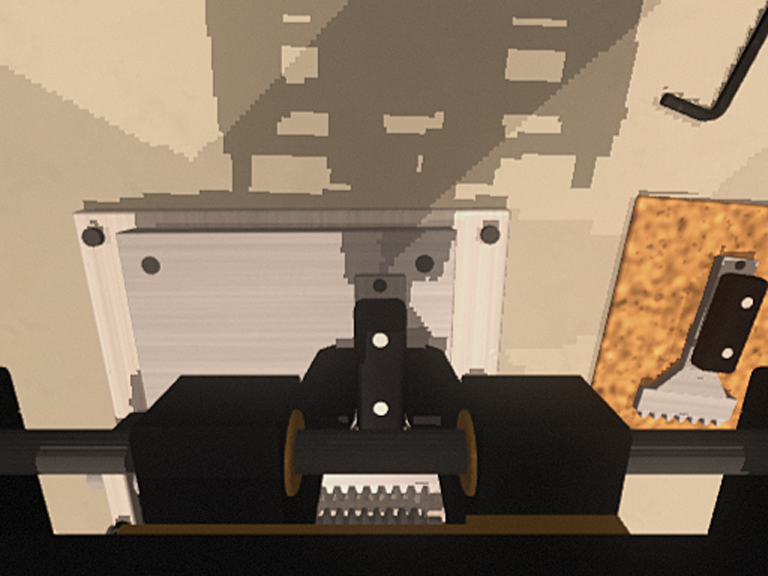

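The picture shows leaf 1 held straight in the fingers, handle vertical at column 380, with its yaw within half a degree of the rest edges. Lining up and descending.

{"name": "play_rows", "arguments": {
  "plan": [
    [[-0.003,-0.045,0],[0,0,-0.008],10],
    [[-0.003,-0.041,0],[0,0,0],10],
    [[0,0,0.04],[0,0,0],10],
    [[0,0,0.03],[0,0,0],10],
    [[0,0,0],[0,0,0],10]
  ]
}}

```text
t: 7.6
tcp_pos: [491.7, -136.6, 195.7]
eef_rot: [0.135, -3.135, -0.003]
force: [0.5, 0.1, -0.9]
gripper_width: 0.199
finger_force: 30.0
```

{"name": "play_rows", "arguments": {
  "plan": [
    [[0,0,0.004],[0,0,0],10],
    [[0,0,0.002],[0,0,0],10],
    [[0,0,0],[0,0,0],10]
  ]
}}

```text
t: 7.9
tcp_pos: [492.2, -137.8, 194.8]
eef_rot: [-0.133, 3.138, -0.001]
force: [-0.1, -0.8, -0.1]
gripper_width: 0.204
finger_force: 30.0
```

```bash
python3 go.py 492.1 -138 191.5 4.72
```

```text
t 7.9 tcp [ 492.2 -137.8  194.8] F [-0.1 -0.8 -0.1] cur yaw 4.87 tool z [ 7.e-04 -4.e-04 -1.e+00] w 18.0
shift frac before turn [ 0.0003 -0.0003  0.0066] norm mm 3.3 turn frac z 0.0033
after turn shift [ 0.0003 -0.0003  0.0066]
```

{"name": "play_rows", "arguments": {
  "plan": [
    [[0,0,0.002],[0,0,0],10],
    [[0,0,0.002],[0,0,0],10]
  ]
}}

```text
t: 8.1
tcp_pos: [492.1, -138.1, 192.5]
eef_rot: [-0.132, 3.138, -0.0]
force: [0.5, -0.7, -0.9]
gripper_width: 0.202
finger_force: 30.0
```

{"name": "play_rows", "arguments": {
  "plan": [
    [[0,0,0.001],[0,0,0],10],
    [[0,0,0],[0,0,0],10]
  ]
}}

```text
t: 8.3
tcp_pos: [492.1, -138.1, 191.7]
eef_rot: [0.132, -3.139, -0.0]
force: [-0.6, -0.0, -0.3]
gripper_width: 0.198
finger_force: 30.0
```

{"name": "play_rows", "arguments": {
  "plan": [
    [[0,0,0.001],[0,0,0],10],
    [[0,0,0],[0,0,0],10]
  ]
}}

```text
t: 8.5
tcp_pos: [492.1, -138.1, 191.5]
eef_rot: [-0.133, 3.139, -0.0]
force: [-1.3, 0.3, 3.8]
gripper_width: 0.2
finger_force: 30.0
```

{"name": "play_rows", "arguments": {
  "plan": [
    [[-0.004,0,0],[0,0,0],10],
    [[-0.004,0,0],[0,0,0],10],
    [[0,0,0],[0,0,0],10]
  ]
}}

```text
t: 8.8
tcp_pos: [496.3, -137.8, 191.5]
eef_rot: [-0.133, 3.138, -0.001]
force: [-1.3, 0.9, 5.1]
gripper_width: 0.199
finger_force: 30.0
```

{"name": "play_rows", "arguments": {
  "plan": [
    [[-0.002,0,0],[0,0,0],10],
    [[0,0,0],[0,0,0],10]
  ]
}}

```text
t: 9.0
tcp_pos: [497.2, -137.8, 191.5]
eef_rot: [-0.133, 3.139, -0.0]
force: [-3.7, 0.4, 6.0]
gripper_width: 0.208
finger_force: 30.0
```

{"name": "play_rows", "arguments": {
  "plan": [
    [[-0.001,0,0],[0,0,0],10],
    [[0,0,0],[0,0,0],10]
  ]
}}

```text
t: 9.2
tcp_pos: [497.6, -137.7, 191.6]
eef_rot: [-0.133, 3.139, -0.0]
force: [-3.3, -0.1, 5.7]
gripper_width: 0.2
finger_force: 30.0
```

{"name": "play_rows", "arguments": {
  "plan": [
    [[-0.001,0,0],[0,0,0],10],
    [[0,0,0],[0,0,0],10]
  ]
}}

```text
t: 9.4
tcp_pos: [498.1, -137.7, 191.5]
eef_rot: [0.133, -3.139, 0.0]
force: [-3.0, -0.4, 6.3]
gripper_width: 0.193
finger_force: 30.0
```

{"name": "play_rows", "arguments": {
  "plan": [
    [[-0.001,0,-0.0005],[0,0,0],10],
    [[0,0,0],[0,0,0],10]
  ]
}}

```text
t: 9.6
tcp_pos: [498.7, -137.6, 191.5]
eef_rot: [-0.132, 3.138, -0.0]
force: [-2.3, -0.2, 3.1]
gripper_width: 0.199
finger_force: 30.0
```

{"name": "play_rows", "arguments": {
  "plan": [
    [[-0.001,0,0],[0,0,0],10],
    [[0,0,0],[0,0,0],10]
  ]
}}

```text
t: 9.8
tcp_pos: [499.1, -137.5, 191.5]
eef_rot: [0.132, -3.139, 0.0]
force: [-2.5, -0.3, 3.7]
gripper_width: 0.2
finger_force: 30.0
```

{"name": "play_rows", "arguments": {
  "plan": [
    [[-0.001,0,0],[0,0,0],10],
    [[0,0,0],[0,0,0],10]
  ]
}}

```text
t: 10.0
tcp_pos: [499.6, -137.5, 191.5]
eef_rot: [-0.132, 3.139, -0.0]
force: [-1.8, -0.2, 2.4]
gripper_width: 0.199
finger_force: 30.0
```

{"name": "play_rows", "arguments": {
  "plan": [
    [[-0.001,0,0],[0,0,0],10],
    [[0,0,0],[0,0,0],10]
  ]
}}

```text
t: 10.2
tcp_pos: [500.1, -137.4, 191.5]
eef_rot: [0.132, -3.139, -0.0]
force: [-2.3, -0.6, 3.6]
gripper_width: 0.197
finger_force: 30.0
```

{"name": "play_rows", "arguments": {
  "plan": [
    [[-0.001,0,0],[0,0,0],10],
    [[0,0,0],[0,0,0],10]
  ]
}}

```text
t: 10.4
tcp_pos: [500.6, -137.4, 191.5]
eef_rot: [0.132, -3.139, -0.0]
force: [-1.8, -0.5, 5.5]
gripper_width: 0.2
finger_force: 30.0
```

{"name": "play_rows", "arguments": {
  "plan": [
    [[-0.001,0,0],[0,0,0],10],
    [[0,0,0],[0,0,0],10]
  ]
}}

```text
t: 10.6
tcp_pos: [501.0, -137.3, 191.5]
eef_rot: [0.133, -3.138, -0.0]
force: [-4.0, -0.0, 5.8]
gripper_width: 0.197
finger_force: 30.0
```

{"name": "play_rows", "arguments": {
  "plan": [
    [[-0.001,0,0],[0,0,0],10],
    [[0,0,0],[0,0,0],10]
  ]
}}

```text
t: 10.8
tcp_pos: [501.4, -137.3, 191.5]
eef_rot: [0.133, -3.138, -0.0]
force: [-4.9, 0.1, 6.3]
gripper_width: 0.2
finger_force: 30.0
```

```bash
python3 - <<'E'
from station import r
from h import *
o=r.observe(); print(o["t"],o["tcp_pos"].round(1),o["force"].round(1))
for n in("top","scene","wrist"):
    s=r.snapshot(n); np.savez(f"pics/{n}8.npz",tcp=o["tcp_pos"],**s)
s=dict(np.load("pics/scene8.npz")); p=proj(s,[[556,-133,25]])[0].astype(int); t=dict(np.load("pics/top8.npz")); q=proj(t,[[556,-133,25]])[0].astype(int)
c=lambda i,p:cv2.resize(i["image"][p[1]-30:p[1]+30,p[0]-30:p[0]+30,::-1],(380,380),interpolation=cv2.INTER_CUBIC)
w=dict(np.load("pics/wrist8.npz"))["image"][250:384,150:360,::-1]
cv2.imwrite("pics/m8.png",np.hstack([c(s,p),cv2.resize(w,(420,380))]))
E
```

```text
10.8 [ 501.4 -137.3  191.5] [-4.9  0.1  6.3]
```

View pics/m8.png

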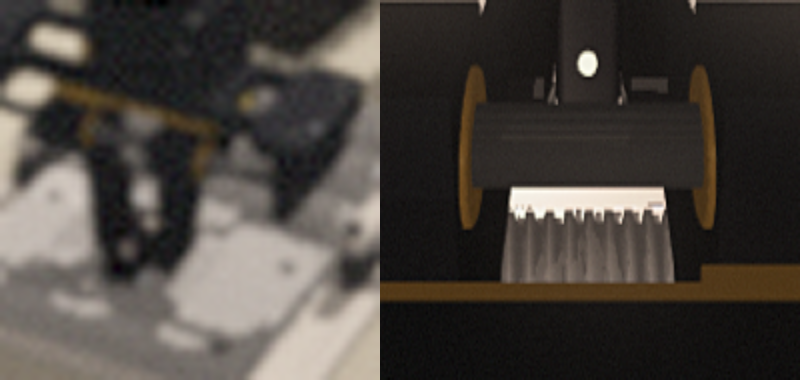

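The right crop shows the bright comb edge (row ~212) meeting the screw, visible below the gripper bar. I can use that window to measure the gap.

```bash
cat > gap.py <<'E'
import sys
from h import *
w=dict(np.load(f"pics/{sys.argv[1]}.npz")); O=np.array([492.6,-138.0]); yc=np.radians(4.72)
cr=lambda P:((P[:,:2]-O)@np.array([[np.cos(yc),-np.sin(yc)],[np.sin(yc),np.cos(yc)]]))
g=cv2.cvtColor(w["image"],cv2.COLOR_RGB2GRAY).astype(float)
for v in range(312,350,1): print(v,"x",cr(onz(w,(253,v),27.5))[0].round(1),g[v,215:297].mean().round(0),g[v,215:297].std().round(0))
for v in (324,327,330,334):
    print(v,''.join(f"{int(a):4d}" for a in g[v,214:298:1]))
E
python3 gap.py wrist8
```

```text
312 x [50.6 -0.6] 45.0 2.0
313 x [51.4 -0.6] 45.0 2.0
314 x [52.1 -0.6] 36.0 2.0
315 x [52.8 -0.6] 49.0 4.0
316 x [53.5 -0.6] 180.0 41.0
317 x [54.2 -0.6] 232.0 55.0
318 x [54.9 -0.6] 221.0 50.0
319 x [55.7 -0.6] 220.0 48.0
320 x [56.4 -0.6] 221.0 47.0
321 x [57.1 -0.6] 217.0 49.0
322 x [57.8 -0.6] 218.0 48.0
323 x [58.6 -0.6] 218.0 48.0
324 x [59.3 -0.6] 176.0 70.0
325 x [60.  -0.6] 129.0 80.0
326 x [60.8 -0.6] 118.0 67.0
327 x [61.5 -0.6] 94.0 44.0
328 x [62.3 -0.6] 80.0 25.0
329 x [63.  -0.6] 71.0 12.0
330 x [63.7 -0.6] 71.0 12.0
331 x [64.5 -0.6] 72.0 13.0
332 x [65.2 -0.6] 74.0 13.0
333 x [66.  -0.6] 75.0 13.0
334 x [66.7 -0.6] 77.0 13.0
335 x [67.5 -0.6] 79.0 13.0
336 x [68.2 -0.6] 80.0 13.0
337 x [69.  -0.6] 81.0 13.0
338 x [69.7 -0.6] 82.0 14.0
339 x [70.5 -0.6] 84.0 13.0
340 x [71.3 -0.6] 87.0 13.0
341 x [72.  -0.6] 88.0 12.0
342 x [72.8 -0.6] 90.0 12.0
343 x [73.6 -0.6] 91.0 13.0
344 x [74.3 -0.6] 93.0 13.0
345 x [75.1 -0.6] 95.0 13.0
346 x [75.9 -0.6] 97.0 14.0
347 x [76.6 -0.6] 98.0 14.0
348 x [77.4 -0.6] 102.0 14.0
349 x [78.2 -0.6] 87.0 10.0
324  105 191 182 224 255 250
[... 635 characters left out ...]
85  16  18  19  24
330   84  84  74  72  64  64  65  63  66  72  96  84  71  71  66  63  63  69  68  74  92  83  73  72  64  66  65  72  75  80  89  83  76  69  66  67  68  67  74  83  89  80  76  64  68  68  70  71  70  79  90  83  75  66  65  67  66  71  76  84  87  77  76  68  64  69  68  64  69  79  91  79  73  67  65  65  65  72  78  79  53  15  16  27
334   98  84  77  69  61  64  65  71  74  84  97  87  78  69  67  64  67  77  76  83 100  86  78  72  68  66  65  75  77  85  99  85  74  71  69  79  80  79  73  86  95  91  90  89  87  79  67  75  76  84  96  88  81  68  65  67  74  74  77  91  93  89  75  72  68  67  66  65  73  91  98  89  82  71  66  64  66  67  81  94  93  32  19  22
```

{"name": "play_rows", "arguments": {
  "plan": [
    [[-0.001,0,-0.0005],[0,0,0],10],
    [[0,0,0],[0,0,0],10]
  ]
}}

```text
t: 11.15
tcp_pos: [502.0, -137.1, 191.5]
eef_rot: [0.133, -3.138, -0.001]
force: [-3.3, 1.8, 2.5]
gripper_width: 0.201
finger_force: 30.0
```

{"name": "play_rows", "arguments": {
  "plan": [
    [[-0.001,0,0],[0,0,0],10],
    [[0,0,0],[0,0,0],10]
  ]
}}

```text
t: 11.35
tcp_pos: [502.4, -137.0, 191.5]
eef_rot: [0.133, -3.138, -0.001]
force: [-4.3, 1.7, 2.8]
gripper_width: 0.2
finger_force: 30.0
```

{"name": "play_rows", "arguments": {
  "plan": [
    [[-0.001,0.0005,0],[0,0,0],10],
    [[0,0,0],[0,0,0],10]
  ]
}}

```text
t: 11.55
tcp_pos: [502.8, -136.8, 191.6]
eef_rot: [0.133, -3.137, -0.001]
force: [-6.1, 1.6, 3.8]
gripper_width: 0.202
finger_force: 30.0
```

{"name": "play_rows", "arguments": {
  "plan": [
    [[-0.001,0.0005,0],[0,0,0],10],
    [[0,0,0],[0,0,0],10]
  ]
}}

```text
t: 11.75
tcp_pos: [503.0, -136.7, 191.5]
eef_rot: [0.132, -3.136, -0.001]
force: [-8.5, -0.1, 4.9]
gripper_width: 0.202
finger_force: 30.0
```

```bash
python3 snap.py w9; python3 gap.py w9 | sed -n '9,19p;39,45p'
```

```text
11.8 [ 503.  -136.7  191.6] [ 1.3240e-01 -3.1364e+00 -9.0000e-04] [-8.4  0.3  3.9] [-0.49  0.58  1.73 -0.    0.84 -2.14]
320 x [57.7 -0.1] 220.0 47.0
321 x [58.4 -0.1] 221.0 47.0
322 x [59.1 -0.1] 220.0 48.0
323 x [59.9 -0.1] 206.0 59.0
324 x [60.6 -0.1] 163.0 64.0
325 x [61.3 -0.1] 110.0 69.0
326 x [62.1 -0.1] 105.0 60.0
327 x [62.8 -0.1] 96.0 52.0
328 x [63.5 -0.1] 87.0 38.0
329 x [64.3 -0.1] 70.0 13.0
330 x [65.  -0.1] 71.0 13.0
324  104 187 193 245 230 225 232 254 226 165 175 169 190 242 227 228 239 255 204 166 166 167 181 233 229 232 255 250 166 159 161 161 161 102 100 162 255 250 129 122 122 129 157 104  96 157 255 246 100 118 115 124 160 100  95 156 254 230 101 116 113 101  71  90 144 247 242 190 107 111 108  99  83  88 141 245 236 158  93  46  15  22  21  25
327   93  77  69  64  82  94 149 231  53  82  85  80  69  69  89  93 136 222  53  88  84  79  68  64  85 165 255 169  62  87  82  77  68  72  91 160 253  93  66  88  83  78  70  81  91 159 252  72  71  89  82  73  69  70 156 254 230  73  70  88  79  72  68  83  94  89  76  60  71  89  80  71  68  88  93  82  66  64  80  85  15  20  19  21
330   91  76  67  63  67  62  68  71  76  93  82  80  68  64  61  61  66  62  71  90  83  77  73  65  67  63  67  70  81  93  84  75  65  66  64  67  65  69  90  91  87  76  67  66  62  64  58  66  81  85  84  79  68  64  61  63  66  73  92  90  85  75  67  63  64  68  66  71  81  89  84  77  69  65  66  64  67  69  87  89  50  15  18  24
334   90  80  68  65  66  65  73  82  87 102  91  85  73  65  72  66  74  81  87 103  91  84  73  69  67  68  77  79  85 101  91  84  77  69  66  69  76  79  87 101  93  84  81  77  85  71  75  83  85  92  99  85  77  68  68  69  79  81  88 100  98  84  75  71  67  66  68  71  89  93  98  89  78  71  69  69  67  70  86  99  95  25  18  19
```

{"name": "play_rows", "arguments": {
  "plan": [
    [[-0.0006,0,0],[0,0,0],10],
    [[0,0,0],[0,0,0],10]
  ]
}}

```text
t: 12.0
tcp_pos: [503.1, -136.7, 191.5]
eef_rot: [0.133, -3.136, -0.001]
force: [-10.4, -0.6, 5.3]
gripper_width: 0.201
finger_force: 30.0
```

```bash
python3 - <<'E'
from station import r
from h import *
o=r.observe();print(o["tcp_pos"].round(2),o["force"].round(1),o["ft_torque"].round(2))
s=r.snapshot("wrist");np.savez("pics/w10.npz",**s)
for n in("wrist8","w10"):
    g=cv2.cvtColor(dict(np.load(f"pics/{n}.npz"))["image"],cv2.COLOR_RGB2GRAY)
    print(n); [print(v,g[v,214:296:1].tolist()) for v in range(321,330)]
E
```

```text
[ 503.14 -136.67  191.53] [-10.4  -0.6   5.3] [-0.06  1.55  0.  ]
wrist8
321 [110, 250, 247, 240, 239, 239, 239, 239, 239, 240, 243, 240, 238, 237, 236, 236, 236, 237, 235, 236, 236, 236, 236, 235, 235, 235, 234, 234, 235, 234, 234, 235, 233, 234, 234, 232, 233, 232, 233, 234, 232, 232, 231, 230, 231, 230, 230, 230, 231, 230, 229, 230, 228, 228, 227, 225, 227, 226, 227, 227, 226, 225, 225, 225, 225, 225, 225, 225, 227, 222, 181, 184, 182, 181, 181, 180, 179, 204, 233, 0, 15, 21]
322 [104, 242, 249, 235, 208, 240, 231, 209, 241, 237, 199, 215, 242, 237, 236, 235, 235, 237, 238, 237, 239, 239, 237, 237, 234, 236, 233, 236, 237, 239, 240, 239, 238, 237, 238, 240, 238, 236, 236, 237, 238, 236, 235, 234, 233, 232, 230, 233, 234, 236, 237, 235, 233, 233, 233, 233, 232, 233, 233, 234, 233, 231, 234, 233, 229, 228, 228, 230, 233, 223, 164, 166, 177, 178, 181, 175, 178, 202, 232, 14, 21, 22]
323 [94, 195, 247, 228, 206, 246, 236, 200, 247, 224, 142, 175, 243, 247, 243, 238, 239, 243, 244, 234, 236, 234, 235, 246, 241, 240, 240, 243, 234, 220, 224, 218, 228, 247, 204, 211, 220, 247, 232, 218, 
[... 5065 characters left out ...]
67, 57, 80, 88, 17, 19]
328 [92, 74, 69, 66, 78, 89, 84, 80, 65, 89, 82, 74, 65, 65, 78, 87, 116, 178, 61, 88, 84, 77, 70, 68, 72, 136, 224, 85, 69, 86, 84, 78, 66, 70, 81, 132, 215, 83, 71, 90, 85, 75, 69, 69, 87, 131, 216, 54, 76, 88, 82, 73, 64, 61, 135, 221, 152, 56, 76, 90, 81, 74, 66, 80, 85, 83, 75, 65, 80, 89, 82, 72, 70, 76, 90, 81, 69, 66, 82, 89, 27, 17]
329 [91, 76, 70, 59, 68, 74, 72, 65, 70, 90, 82, 76, 70, 65, 65, 65, 66, 58, 65, 83, 84, 76, 69, 63, 66, 70, 93, 65, 77, 91, 82, 79, 68, 65, 66, 63, 59, 66, 83, 90, 83, 75, 65, 65, 64, 72, 86, 61, 79, 90, 83, 76, 68, 62, 66, 81, 52, 66, 86, 92, 82, 77, 68, 65, 62, 66, 66, 69, 79, 89, 84, 76, 70, 64, 63, 64, 66, 68, 84, 87, 39, 17]
```

{"name": "play_rows", "arguments": {
  "plan": [
    [[0,0.0008,0],[0,0,0],10],
    [[0,0,0],[0,0,0],10]
  ]
}}

```text
t: 12.25
tcp_pos: [503.1, -136.5, 191.6]
eef_rot: [0.132, -3.136, -0.0]
force: [-10.4, -1.5, 5.2]
gripper_width: 0.201
finger_force: 30.0
```

```bash
python3 -c "
from station import r
o=r.observe();print(o['tcp_pos'].round(2),o['force'].round(1),o['ft_torque'].round(2))"
```

```text
[ 503.14 -136.45  191.56] [-10.4  -1.5   5.2] [-0.26  1.52 -0.12]
```

{"name": "play_rows", "arguments": {
  "plan": [
    [[0,-0.0016,0],[0,0,0],10],
    [[0,0,0],[0,0,0],10]
  ]
}}

```text
t: 12.45
tcp_pos: [503.2, -136.8, 191.6]
eef_rot: [0.132, -3.136, -0.002]
force: [-9.0, 1.9, 5.9]
gripper_width: 0.202
finger_force: 30.0
```

```bash
python3 -c "
from station import r
o=r.observe();print(o['tcp_pos'].round(2),o['force'].round(1),o['ft_torque'].round(2))"
```

```text
[ 503.19 -136.81  191.55] [-9.   1.9  5.9] [ 0.36  1.48 -0.03]
```

Firmly bottomed: x holds at 503.15 while y still has ~0.3 mm of flank play, so it is resting on the crests. I'll centre it, relax the press and release.

{"name": "play_rows", "arguments": {
  "plan": [
    [[0,0.0006,0],[0,0,0],10],
    [[0.002,0,-0.0006],[0,0,0],10],
    [[0,0,0],[0,0,0],10]
  ]
}}

```text
t: 12.75
tcp_pos: [502.6, -136.7, 191.7]
eef_rot: [0.132, -3.138, -0.001]
force: [-3.7, 1.4, -2.3]
gripper_width: 0.204
finger_force: 30.0
```

{"name": "play_rows", "arguments": {
  "plan": [
    [[0,0,0],[0,0,0],40],
    [[0,0,0],[0,0,0],40],
    [[0,0,0],[0,0,0],40],
    [[0,0,0],[0,0,0],40]
  ]
}}

```text
t: 13.15
tcp_pos: [503.0, -136.9, 192.2]
eef_rot: [-0.132, 3.138, -0.001]
force: [-0.5, 0.7, -1.1]
gripper_width: 0.457
finger_force: 0.0
```

{"name": "play_rows", "arguments": {
  "plan": [
    [[0,0,-0.03],[0,0,0],40],
    [[0,0,-0.06],[0,0,0],40],
    [[-0.08,0,-0.04],[0,0,0],40],
    [[-0.09,0,0],[0,0,0],40],
    [[-0.09,0,0],[0,0,0],40]
  ]
}}

```text
t: 13.65
tcp_pos: [633.9, -125.6, 258.3]
eef_rot: [-0.132, 3.137, -0.001]
force: [-0.8, -0.3, -0.2]
gripper_width: 0.455
finger_force: 0.0
```

{"name": "play_rows", "arguments": {
  "plan": [
    [[0,0,0],[0,0,0],40],
    [[0,0,0],[0,0,0],40]
  ]
}}

```text
t: 13.85
tcp_pos: [632.4, -125.6, 256.2]
eef_rot: [0.134, -3.138, -0.001]
force: [0.3, 0.0, 0.9]
gripper_width: 0.455
finger_force: 0.0
```

```bash
python3 snap.py w11; python3 - <<'E'
from rect import *
w=dict(np.load("pics/w11.npz")); O=np.array([492.6,-138.0])
S=rect(w,O,yc,(-55,95),(-75,75),27.5,4); S=S
for r_ in range(-50,95,10): cv2.putText(S,str(r_),(0,(r_+55)*4+4),0,.4,(0,0,255),1)
Z=cv2.resize(rect(w,O,yc,(50,80),(-32,32),27.5,12)[:, :],(768,360)); print(S.shape,Z.shape)
cv2.imwrite("pics/S11.png",S); cv2.imwrite("pics/Z11.png",Z)
E
```

```text
13.9 [ 631.8 -125.8  256.6] [ 1.3250e-01 -3.1375e+00 -7.0000e-04] [ 0.2 -0.5 -0.1] [-0.38  0.71  1.28 -0.    1.16 -2.03]
(125, 300, 3)
3 [(np.float64(4690.107375148687), np.float64(6.9), 1.0), (np.float64(4728.532234748315), np.float64(6.9), 1.8000000000000007), (np.float64(4754.972309379701), np.float64(6.9), 1.3999999999999986)]
(125, 300, 3)
2 [(np.float64(4708.475702768782), np.float64(8.0), 0.5999999999999996), (np.float64(4795.474383666344), np.float64(8.0), 1.3999999999999986), (np.float64(5014.749869608144), np.float64(8.0), 1.0)]
(125, 300, 3)
1 [(np.float64(4646.248403262069), np.float64(6.0), 1.8000000000000007), (np.float64(4866.730213347448), np.float64(6.0), 1.0), (np.float64(4887.861658646336), np.float64(6.0), 1.3999999999999986)]
(600, 600, 3) (360, 768, 3)
```

View pics/Z11.png

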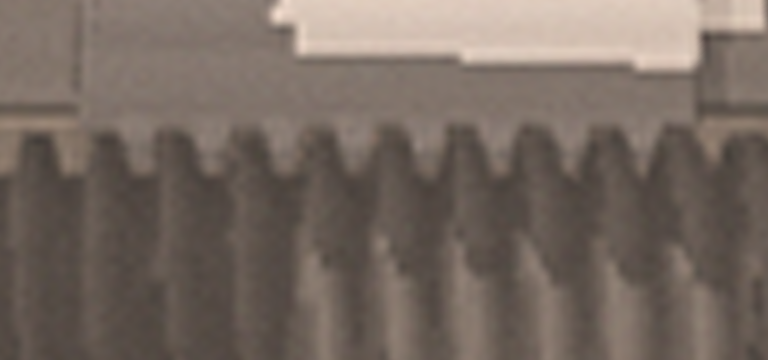

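View pics/S11.png

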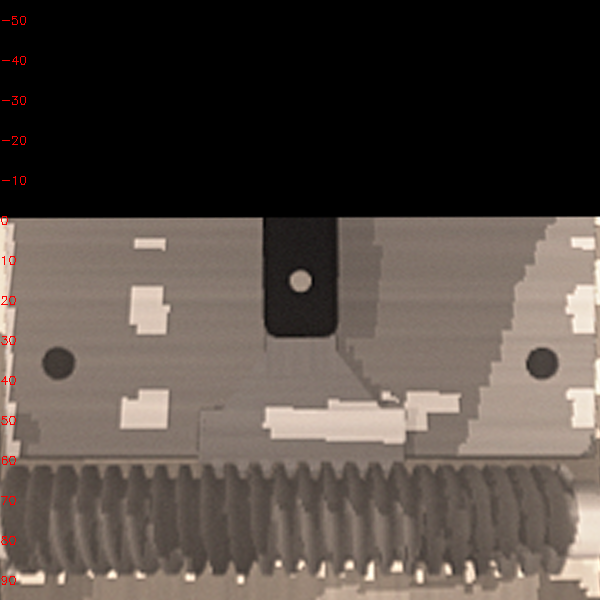

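The close-up shows the teeth filling the grooves, with the crests touching the root line evenly along the whole head (row ~128 at both ends). So the leaf is square with no gap. The other two leaves are still flat on the mat and the arm is clear.

```bash
python3 -c "
from station import r
print(r.close_job())"
```

```text
the job is handed in; nothing more can be done
None
```

Leaf 1 (6 mm pitch) is left fully meshed and square with the front screw on the rest, pressed with about 10 N at most. I picked it by reading the pitches in the camera images and confirmed it by feel, so leaves 2 and 3 were never tried on the thread and still lie flat on the mat; the job is handed in.

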